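# Fetch the yellow drill side handle from behind two others

### The job

The yellow drill side handle hangs behind the red and the blue one on the crowded grey hook. Move the red and the blue handle, one at a time, onto the spare green hook: slide the first back along the bar until you feel the orange sprung stop give a little and keep that gentle press for a moment, then do the same with the second against the first, never ramming the stop to its end, and leave both hanging there. Then take the yellow handle off its hook, lower it by hand, grip end first, into the empty bay of the tool caddy and let go; leave the other things on the bench alone and drop nothing.

Things in the scene. Friction and masses are not known exactly. Their poses are not given: they have to be found in the camera images.
- full_hook: Crowded grey hook: base plate 110 x 100 x 12 mm, post 22 x 30 mm on its centre, top 203 mm over the bench, and a round level bar pointing along the body's +x, away from the robot (turned up to 0.25 rad). Yellow hangs rearmost (ring centre 38 mm from the post's axis), red and blue before it in either order, at about 66 and 94 mm. Fixed. Origin: centre of the base's underside, z up.
- spare_hook: Spare green hook, same build as the grey one, empty but for the orange plate of its stop round the bar near the post. Fixed. Origin: centre of the base's underside; x along the bar towards its free end, z up.
- full_bend (a point): On the crowded hook's bar axis, 140 mm from the post's axis and 191.5 mm over the bench. Bar 18 mm thick. Here it turns up at 45 degrees, ending at 152 mm (161 mm over the round end) in a lip 12 mm higher than the bar's top. A hung ring's centre is 13.5 mm under the bar's axis, 178 mm over the bench; to pass the lip, lift it 13 to 26 mm from there. Axes as the hook's.
- spare_bend (a point): The same point of the spare hook's bar: all sizes as for full_bend. Both bars are a little springy up and down: 5 N bends one by 1 mm at 100 mm from the post; over 30 N from a handle counts as forcing it.
- spare_stop: Bracket of the sprung stop; origin and axes are the spare hook's. It carries an orange plate across the bar, 58 mm wide, 52 high, 5 thick. Its front (+x) face rests 20 to 56 mm from the post's axis: differs each time, NOT measured by this pose. Pushed to the post it gives 1.5 N per mm, with a hard end after 10 mm. 2 to 16 N from a handle, kept 0.2 s, seats it; more is ramming.
- yellow_handle: Yellow drill side handle, the one wanted. Black clamp ring: outside 60 mm, hole 45, 26 thick along x. Origin: ring centre; z up through the lug, x along the ring's axis (as the hook's x when hung). Below hangs a yellow grip, 24 mm thick, to 110 mm under the origin. 0.15 to 0.3 kg.
- yellow_lug (a point): The place to pinch the yellow handle, fingers closing along its y: middle of the lug's pinch zone, 55 mm over the ring's centre. The yellow lug is 20 mm wide (y), 20 mm along x, from 28 to 70 mm over the ring's centre.
- red_handle: Red drill side handle: as the yellow one in shape, size and axes, with red grip and lug.
- blue_handle: Blue drill side handle: as the yellow one in shape, size and axes, with blue grip and lug.
- caddy: Grey open tool caddy, 72 mm (x) by 139 mm (y), 85 mm high, walls 5 mm, turned up to 0.25 rad, with a divider across the middle of y. The +y bay holds three screwdrivers up to 120 mm high; the -y bay is empty. Fixed. Origin: centre of its underside.
- empty_bay (a point): Centre of the empty bay's floor, 5 mm above the bench; the bay is 62 mm (x) by 62 mm (y) and 80 mm deep.
- tape_roll: Loose blue tape roll lying flat, 70 mm across, 24 mm high. Leave alone. Origin: centre of its underside.
- bit_case: Loose red bit case, 90 x 130 mm, 32 mm high. Leave alone. Origin: centre of its underside.
- offcut: Loose wood offcut, 60 x 150 mm, 25 mm high. Leave alone. Origin: centre of its underside.
Things that resemble listed ones, but are neither listed nor needed, are in the scene too. What is shaped like the red_handle but turquoise is not meant.

How it is judged:
By the outcome, as a careful person would: the job done as asked, in the order asked, and still so for the second after the job is handed in, with the robot touching nothing.
It also fails if it takes over 72 s, if anything falls off the work surface, if the arm or the gripper's body presses on something with over 40 N, if the wrist force passes 120 N, or if a joint passes its speed limit or range.

### The arm

A 7-joint arm with a two-finger parallel gripper is mounted at the origin on the work surface. World frame = base frame: x ahead of the robot, y to its left, z up, the work surface at z = 0. Lengths are in m, angles in degrees, forces in N, time in s.
With the tool pointing down it reaches from about 0.4 to 0.85 m from the base axis. Payload 10.4 kg.
Tool frame: the origin (TCP) lies midway between the tips of the shut fingers; the grasp point (between the pads) lies 19 mm behind it; z points along the fingers, y is the direction in which the jaws open and shut (so a half turn about z gives the same grasp; the last joint's range is limited). The gripper opens to 85 mm and grips with 20 to 120 N. Pads are 22 mm wide; open, the fingers measure 114 mm over their backs; the gripper's body (76 mm by 85 mm) begins 54 mm behind the grasp point. The pads swing forward as they close: fully open they stand 13 mm farther back than shut.
Start: joints at [-73.659, 19.034, -3.707, 83.658, 1.238, 77.344, -5.071], TCP at [0.189, 0.596, 0.231] pointing down, gripper open.
Joint ranges: [-148.97, 148.97], [-28.65, 121.19], [-84.17, 76.75], [9.2, 138.47], [-72.65, 252.65], [3.7, 117.97], [-149.18, 149.18]. Speed limits (degrees/s): [127.2, 127.2, 159.86, 159.86, 180, 180, 180].

### API

Orientations are given as a 3x3 rotation matrix whose columns are the frame's x, y, z axes.
In Python, from cell import manip gives the robot as it stands. The module is installed in compiled form; this text tells all that it offers.
- The arm moves only by the tool send_rows, never from a script. Its argument "deltas" is a list of rows, each a list of 5 numbers: the opening in per cent of the stroke, from 0 (shut) to 100 (fully open), then the shift along the tool's x, y, z in m, then the turn about the tool's z in rad. A call has 1 to 12 rows; each row is the pose to reach, as a shift and turn from the pose measured when the call began, along the tool's axes at that moment; what a row does not reach only later rows make up. A row lasts 1/10 s, in which the tool goes at most 50 mm and 8.59 degrees, less where a joint would pass 70% of its speed; a pose out of reach is approached as far as the arm can. A call with a gripper value outside its range is refused whole. The fingers move at their own pace and stop on an object; "newtons" is the grip in N (left out, the last holds). Time passes only in rows, so rows that repeat a pose let the fingers close. It gives the time, the measured TCP pose, the force and the opening at its end, in the units of the state.
- manip.read_state(): the state, without advancing time (a new reading comes with each control period).
- manip.grab_frame(name): name is "scene" or "top"; returns the picture (420x560x3 uint8, blue, green, red); there is no depth.
- manip.camera_params(name): a dict with "camera_matrix" (3x3 intrinsics, pixels), "dist_coeffs" ([k1, k2, p1, p2, k3] as OpenCV has them; the pictures are not rectified), "origin" and "attitude" of the camera in the world. Camera axes: x right, y down, z forward; pixel columns grow to the right and rows downward; lengths in m; the calibration is good to about 2 mm. A picture is of the moment at which its call begins. camera_params takes no time and is no camera call.
- manip.finish_job(): hands the job in, once; it reports no verdict.
The state is a dict: "time_s": time; "joints": joint angles; "joint_velocities": joint speeds; "joint_efforts": joint torques, N m; "position": TCP position; "tool_rot": TCP orientation; "wrist_force": force on the tool from outside, world axes, zero at the start; "torque": the same for the moment, N m; "opening": finger opening in m.
Only numpy, scipy, OpenCV 4.12 (cv2) and the standard library are available. Lean on these libraries where they do the work, as an engineer would, in place of code of your own. Each camera call takes 0.05 s, during which the arm holds its last target. There are 200 camera calls.

## Working session

There is one attempt and no reset: what is moved stays moved. The work goes in short steps, Python scripts to look and compute and a tool call to move; the robot and the scene stay as the last step left them, time stands still between calls to the robot, and variables do not carry over. Pictures are saved under pics/ and viewed, about 8 in all and at most 12, crops included, and the job is handed in when it is done.

Besides the shell and the picture viewer there is one more tool, called after "Emit:" as name(argument=value, ...), one argument or row to a line, values as JSON. send_rows: Moves the arm, as the interface text tells. Its arguments: {"type":"object","properties":{"deltas":{"type":"array"},"newtons":{"type":"number"}},"required":["deltas"]}

```bash
mkdir -p pics; cat > h.py <<'E'
import numpy as np, cv2
from cell import manip
def cam(n):
    p=manip.camera_params(n); return np.array(p["camera_matrix"],float),np.array(p["dist_coeffs"],float),np.array(p["origin"],float),np.array(p["attitude"],float)
def ray(n,uv):
    K,d,o,R=cam(n); q=cv2.undistortPoints(np.array(uv,float).reshape(-1,1,2),K,d).reshape(-1,2)
    v=np.c_[q,np.ones(len(q))]@R.T; return o,v/np.linalg.norm(v,axis=1)[:,None]
def onz(n,uv,z):
    o,v=ray(n,uv); return o+v*((z-o[2])/v[:,2])[:,None]
def tri(uv1,uv2):
    a,u=ray("scene",uv1);b,w=ray("top",uv2);u=u[0];w=w[0]
    s=np.linalg.lstsq(np.c_[u,-w],b-a,rcond=None)[0];p=a+s[0]*u;q=b+s[1]*w
    return (p+q)/2,np.linalg.norm(p-q)
def proj(n,P):
    K,d,o,R=cam(n); return cv2.projectPoints(np.array(P,float).reshape(-1,1,3),cv2.Rodrigues(R.T)[0],-R.T@o,K,d)[0].reshape(-1,2)
E
python3 - <<'E'
from h import *
np.set_printoptions(precision=4,suppress=True)
for n in("scene","top"):
    cv2.imwrite(f"pics/{n}0.png",manip.grab_frame(n)); print(n,*cam(n))
s=manip.read_state(); print(s)
E
```

```text
scene [[391.7391   0.     277.2547]
 [  0.     391.7391 207.0961]
 [  0.       0.       1.    ]] [-0.0946  0.      0.      0.      0.    ] [ 0.8175 -0.3781  0.869 ] [[ 0.8431  0.4505 -0.2936]
 [ 0.5376 -0.6945  0.4782]
 [ 0.0115 -0.561  -0.8277]]
top [[385.2808   0.     277.9407]
 [  0.     385.2808 206.8038]
 [  0.       0.       1.    ]] [-0.0817  0.      0.      0.      0.    ] [0.4939 0.0414 0.9597] [[ 0.0163 -0.9909  0.1339]
 [-0.9998 -0.0177 -0.0095]
 [ 0.0118 -0.1337 -0.991 ]]
{'time_s': 0.1, 'joints': array([-73.6593,  19.0678,  -3.7044,  83.7015,   1.2362,  77.3435,
        -5.0706]), 'joint_velocities': array([-0.0642, -0.2044, -0.089 , -0.0656, -0.029 , -0.0064, -0.0372]), 'joint_efforts': array([  0.001 , -62.6734,   0.0489, -39.2432,   0.0163,   0.007 ,
         0.    ]), 'position': array([0.1893, 0.5953, 0.2306]), 'tool_rot': array([[-0.953 ,  0.303 , -0.0003],
       [ 0.303 ,  0.953 , -0.0012],
       [-0.    , -0.0013, -1.    ]]), 'wrist_force': array([0.288 , 0.0811, 0.0565]), 'torque': array([-0.0168, -0.0317, -0.0175]), 'opening': 0.08550528685636428}
```

View pics/scene0.png

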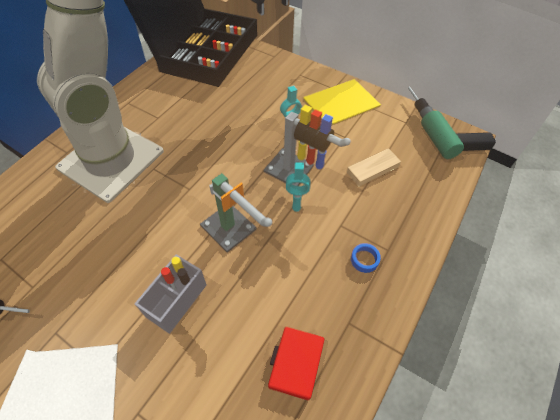

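View pics/top0.png

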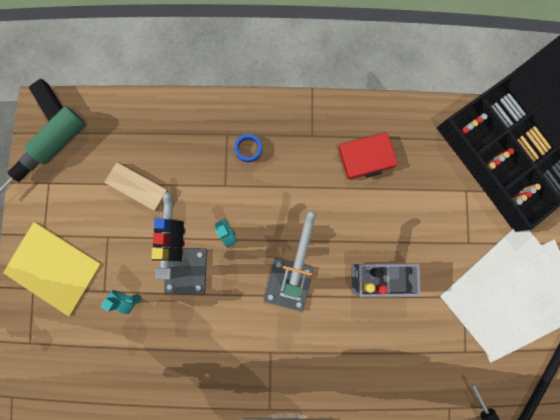

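The top view shows the grey hook at about (170,250). From the post outwards it carries yellow (160,254), red (160,239) and blue (160,224). The green hook is at (293,270), with its orange plate at about (297,270), and the caddy is at (387,280). Two turquoise decoys stand at (225,233) and (120,302) in top. Next I'll enlarge the hooks.

```bash
python3 - <<'E'
import cv2,numpy as np
a=cv2.imread("pics/top0.png")[185:325,90:330]; b=cv2.imread("pics/scene0.png")[80:255,190:370]
a=cv2.resize(a,None,fx=3.3,fy=3.3,interpolation=cv2.INTER_CUBIC)
cv2.imwrite("pics/ctop.png",a)
b=cv2.resize(b,None,fx=3.4,fy=3.4,interpolation=cv2.INTER_CUBIC);cv2.imwrite("pics/cscene.png",b)
E
```

```text
(no output)
```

View pics/ctop.png

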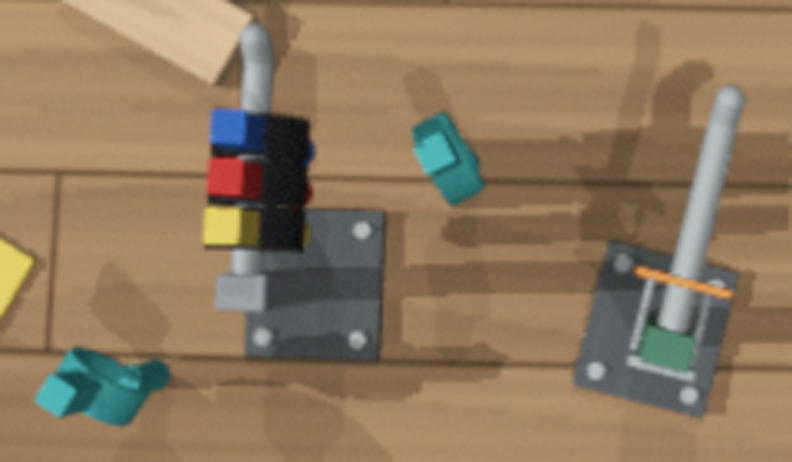

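View pics/cscene.png

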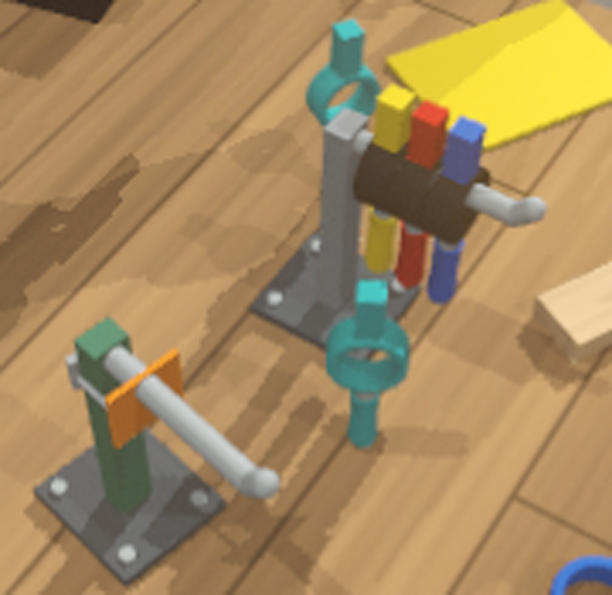

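The crops confirm the order on the grey hook, from the post: yellow, red, blue. The saturated blue and red lugs over black rings on the hook are the ones meant. The two turquoise handles, at scene (290,100) and (298,185), stand free on the bench. So blue goes first, then red. Now the measurements.

```bash
python3 - <<'E'
from h import *
np.set_printoptions(precision=4,suppress=True)
T=lambda a:np.array(a,float)/3.3+[90-.35,185-.35]
S=lambda a:np.array(a,float)/3.4+[190-.35,80-.35]
gb=onz("top",T([(362,230),(262,337),(357,339)]),.014); print("grey bolts",gb,"ctr",(gb[0]+gb[1])/2)
e=gb[0]-gb[2];print("yaw grey bolts",np.arctan2(e[1],e[0]),np.hypot(*e[:2]))
e=gb[1]-gb[2];print("  ",np.arctan2(-e[0],e[1]),np.hypot(*e[:2]))
nb=onz("top",T([(624,263),(717,287),(689,395),(596,371)]),.014); print("green bolts",nb,nb.mean(0))
for i,j in((0,3),(1,2)):
    e=nb[i]-nb[j];print("yaw",np.arctan2(e[1],e[0]),np.hypot(*e[:2]))
for i,j in((0,1),(3,2)):
    e=nb[i]-nb[j];print("yaw",np.arctan2(-e[0],e[1]),np.hypot(*e[:2]))
print("post tops z.203",onz("top",T([(241,293),(668,347)]),.203), onz("scene",S([(345,124),(102,340)]),.203))
print("tri post grey,green",tri(S((345,124)),T((241,293))),tri(S((102,340)),T((668,347))))
print("tips",tri(S((537,210)),T((256,35))),tri(S((268,484)),T((730,98))))
# colour masks lug: top
t=cv2.imread("pics/top0.png");hsv=cv2.cvtColor(t,cv2.COLOR_BGR2HSV)
s=cv2.imread("pics/scene0.png");hs=cv2.cvtColor(s,cv2.COLOR_BGR2HSV)
R={"blue":((108,120,60),(125,255,255)),"red":((0,160,80),(7,255,255)),"yellow":((22,150,100),(32,255,255))}
for c,(l,h) in R.items():
    for n,H,roi in(("top",hsv,(150,215,35,50)),("scene",hs,(295,100,45,36))):
        x,y,w,hh=roi; m=cv2.inRange(H,l,h);z=np.zeros_like(m);z[y:y+hh,x:x+w]=m[y:y+hh,x:x+w]
        k=cv2.connectedComponentsWithStats(z); i=1+np.argmax(k[2][1:,4]); print(c,n,k[2][i],k[3][i])
# orange plate
m=cv2.inRange(hsv,(8,180,150),(16,255,255));m[:,:270]=0;m[:,320:]=0;m[:250]=0;m[285:]=0
ys,xs=np.nonzero(m);print("orange top",cv2.minAreaRect(np.c_[xs,ys].astype(np.float32)))
a=cv2.resize(t[250:310,340:430],None,fx=6,fy=6,interpolation=cv2.INTER_CUBIC)
b=cv2.resize(s[245:335,130:215],None,fx=4,fy=4,interpolation=cv2.INTER_CUBIC)
o=np.zeros((a.shape[0],800,3),np.uint8); o[:, :540]=a; b=b[:, :]; 
o=np.zeros((360,800,3),np.uint8); a=cv2.resize(a,None,fx=.85,fy=.85); o[:a.shape[0],:a.shape[1]]=a; o[:360,460:800]=b
cv2.imwrite("pics/caddy.png",o)
E
```

```text
grey bolts [[0.5011 0.2223 0.014 ]
 [0.4212 0.2933 0.014 ]
 [0.4215 0.223  0.014 ]] ctr [0.4612 0.2578 0.014 ]
yaw grey bolts -0.008321173737121261 0.07965134023219061
   0.0032934500172057896 0.0702948946071123
green bolts [[ 0.4805  0.0281  0.014 ]
 [ 0.464  -0.0407  0.014 ]
 [ 0.3854 -0.0209  0.014 ]
 [ 0.4017  0.0473  0.014 ]] [0.4329 0.0034 0.014 ]
yaw -0.2390957510038546 0.08105419317991137
yaw -0.24672489254330368 0.08100439872381078
yaw -0.23557178408838092 0.07074143809226567
yaw -0.2347970202773806 0.07012365872829684
post tops z.203 [[0.4611 0.2566 0.203 ]
 [0.4347 0.0042 0.203 ]] [[ 0.4648  0.2526  0.203 ]
 [ 0.4385 -0.0007  0.203 ]]
tri post grey,green (array([0.461 , 0.2587, 0.1963]), np.float64(0.000578931398857021)) (array([0.434 , 0.0038, 0.1951]), np.float64(6.5322933336849815e-06))
tips (array([0.6171, 0.2579, 0.1968]), np.float64(0.001592391175219113)) (array([ 0.5835, -0.0313,  0.198 ]), np.float64(0.001665794551568816))
blue top [154 218  16  13 178] [161.6011 224.2303]
blue scene [323 115   9   7  36] [327.2222 118.    ]
red top [153 232  16  13 164] [159.8598 238.5488]
red scene [312 110   9   7  45] [315.9778 113.4222]
yellow top [162 249   5  10  29] [163.7931 253.5172]
yellow scene [300 100  40  25 641] [320.7098 109.5086]
orange top ((0.0, 0.0), (0.0, 0.0), 0.0)
```

View pics/caddy.png

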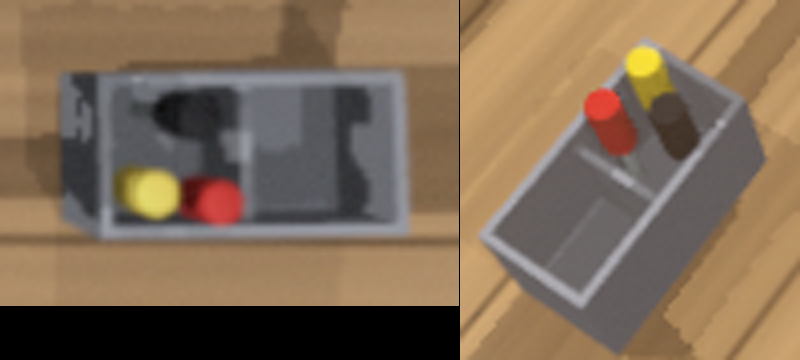

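The caddy crop shows the screwdrivers (yellow, red, black) in the left, +y bay. The right, -y bay is empty, between the divider at about col 240 and the right wall at about col 405. Next: bay, lugs and stop plate.

```bash
python3 - <<'E'
from h import *
np.set_printoptions(precision=4,suppress=True)
T=lambda a:np.array(a,float)/3.3+[90-.35,185-.35]
C=lambda a:np.array(a,float)/5.1+[340-.4,250-.4]
D=lambda a:(np.array(a,float)-[460,0])/4+[130-.4,245-.4]
r=onz("top",C([(97,73),(406,72),(409,236),(98,238)]),.085)
q=onz("scene",D([(745,100),(581,305),(482,235),(646,40)]),.085)
for n,r in(("top",r),("scene",q)):
    print(n,r[:,:2].tolist(),"ctr",r.mean(0)); 
    for i,j in((0,1),(3,2)): e=r[i]-r[j];print(" yaw",np.arctan2(-e[0],e[1]),np.hypot(*e[:2]))
    for i,j in((0,3),(1,2)): e=r[i]-r[j];print(" yaw",np.arctan2(e[1],e[0]),np.hypot(*e[:2]))
print("lug left-top/left-bottom corners z.248")
for c,p in dict(blue=[(212,109),(211,150)],red=[(209,156),(207,195)],yel=[(205,205),(203,245)]).items():
    l=onz("top",T(p),.248); print(c,l[:,:2].tolist(), "ctr",l.mean(0)[:2]-[0,.010])
S=lambda a:np.array(a,float)/3.4+[190-.35,80-.35]
print("scene lug tops",onz("scene",S([(397,98),(433,113),(468,130)]),.248))
a=-.237;ux=np.array([np.cos(a),np.sin(a)])
for z in(.2175,.21):
    l=onz("top",T([(637,270),(732,294),(684,282)]),z); print("plate",z,[( (p[:2]-[.4335,.0035])@ux) for p in l],np.linalg.norm(l[0]-l[1]),np.arctan2(-(l[0]-l[1])[0],(l[0]-l[1])[1]))
print("decoys", onz("top",T([(436,155),(60,393)]),.18))
E
```

```text
top [[0.48492171546834395, -0.15173080825199192], [0.48663396153487265, -0.2919569998116894], [0.41416712190241034, -0.29178757748511974], [0.4127345760931709, -0.15180519639489742]] ctr [ 0.4496 -0.2218  0.085 ]
 yaw 0.012209994132809751 0.14023664494678026
 yaw 0.010233400740473565 0.1399897110618627
 yaw 0.0010304898797517347 0.07218717770329068
 yaw -0.0023379247494082875 0.07246703768087771
scene [[0.4879399201621172, -0.15552208647124782], [0.4891063116408704, -0.29229871412944425], [0.4203462012297185, -0.2931083577179229], [0.4182305978604511, -0.15719518362058174]] ctr [ 0.4539 -0.2245  0.085 ]
 yaw 0.008527503754914045 0.13678160089219094
 yaw 0.015564587767725636 0.13592963867689128
 yaw 0.023996446131580227 0.06972939745780593
 yaw 0.011774358245993648 0.06876487698305117
lug left-top/left-bottom corners z.248
blue [[0.565442908892471, 0.2657194684933028], [0.542236025642176, 0.2649634347472639]] ctr [0.5538 0.2553]
red [[0.5388330704735687, 0.26591439317926885], [0.5169300799237198, 0.2658372886613734]] ctr [0.5279 0.2559]
yel [[0.5113185459590596, 0.2666685892539802], [0.4890376195955578, 0.26660647276269134]] ctr [0.5002 0.2566]
scene lug tops [[0.5049 0.2518 0.248 ]
 [0.5329 0.2523 0.248 ]
 [0.5607 0.2508 0.248 ]]
plate 0.2175 [np.float64(0.04002664188296952), np.float64(0.04037928986423768), np.float64(0.0401441145362407)] 0.056624330610133305 -0.23077210719931066
plate 0.21 [np.float64(0.039927808477709346), np.float64(0.040284019861350134), np.float64(0.0400464681570054)] 0.05719650253443753 -0.23077210719931054
decoys [[0.5465 0.1469 0.18  ]
 [0.3968 0.3722 0.18  ]]
```

Results: the blue lug is at about (0.556, 0.2545) and the grey post at (0.462, 0.2555), yaw about -0.01. The spare post is at (0.4355, 0.002), yaw -0.236, with the plate front about 42 mm out. The bay centre is about (0.452, -0.2565). All of these match the sizes given. The two cameras differ by about 4 mm, so I take the mean.

```bash
cat >> h.py <<'E'
def d(*tg):
    s=manip.read_state();R=np.array(s["tool_rot"]);p=np.array(s["position"])
    x=R[:,0];cur=np.arctan2(x[1],x[0])
    print("t",round(s["time_s"],2),"p",p.round(4),"yaw",round((cur-np.pi+np.pi)%(2*np.pi)-np.pi,4),"F",s["wrist_force"].round(2),"T",s["torque"].round(2),"op",round(s["opening"],4))
    for t in tg:
        q=R.T@(np.array(t[:3])-p); w=(np.pi+t[3]-cur+np.pi)%(2*np.pi)-np.pi
        print(t,"->",q.round(4),"turn",round(-w,4))
E
python3 -c "
from h import *
d((.189,.595,.32,-.01),(.556,.2545,.32,-.01),(.556,.2545,.216,-.01))"
```

```text
t 0.1 p [0.1893 0.5953 0.2306] yaw -0.3078 F [0.29 0.08 0.06] T [-0.02 -0.03 -0.02] op 0.0855
(0.189, 0.595, 0.32, -0.01) -> [ 0.0002 -0.0005 -0.0894] turn -0.2978
(0.556, 0.2545, 0.32, -0.01) -> [-0.4528 -0.2138 -0.0891] turn -0.2978
(0.556, 0.2545, 0.216, -0.01) -> [-0.4527 -0.2136  0.0149] turn -0.2978
```

Emit:
send_rows(
  deltas=[
    [100,0,0,-0.045,0],
    [100,0,0,-0.089,-0.05],
    [100,-0.09,-0.043,-0.089,-0.1],
    [100,-0.18,-0.086,-0.089,-0.2],
    [100,-0.27,-0.128,-0.089,-0.298],
    [100,-0.36,-0.171,-0.089,-0.298],
    [100,-0.453,-0.214,-0.089,-0.298],
    [100,-0.453,-0.214,-0.089,-0.298],
    [100,-0.453,-0.214,-0.089,-0.298],
    [100,-0.453,-0.214,-0.089,-0.298],
    [100,-0.453,-0.214,-0.089,-0.298],
    [100,-0.453,-0.214,-0.089,-0.298],
  ],
)

```text
time_s: 1.3
position: [0.5565, 0.2533, 0.3197]
tool_rot: [[-1.0, 0.01, -0.001], [0.01, 1.0, -0.001], [0.001, -0.001, -1.0]]
wrist_force: [-0.8, 1.7, -0.7]
opening: 0.0854
```

```bash
python3 -c "
from h import *
d((.556,.2545,.32,-.01),(.556,.2545,.216,-.01))"
```

```text
t 1.3 p [0.5565 0.2533 0.3197] yaw -0.0095 F [-0.81  1.68 -0.7 ] T [ 0.09 -0.01  0.03] op 0.0854
(0.556, 0.2545, 0.32, -0.01) -> [ 0.0005  0.0012 -0.0003] turn 0.0005
(0.556, 0.2545, 0.216, -0.01) -> [0.0004 0.0014 0.1037] turn 0.0005
```

Emit:
send_rows(
  deltas=[
    [100,0,0.001,0.04,0],
    [100,0,0.001,0.08,0],
    [100,0,0.001,0.103,0],
    [100,0,0.001,0.103,0],
    [20,0,0.001,0.103,0],
    [10,0,0.001,0.103,0],
    [10,0,0.001,0.103,0],
    [10,0,0.001,0.103,0],
    [10,0,0.001,0.103,0],
    [10,0,0.001,0.103,0],
  ],
  newtons=40,
)

```text
time_s: 2.3
position: [0.5567, 0.2544, 0.2175]
tool_rot: [[-1.0, 0.009, 0.001], [0.009, 1.0, -0.001], [-0.001, -0.001, -1.0]]
wrist_force: [0.1, -0.1, 3.5]
opening: 0.0194
```

```bash
python3 -c "
from h import *
d((.556,.2545,.216,-.01))
a=manip.grab_frame('top')[185:325,90:330];b=manip.grab_frame('scene')[70:230,230:380]
a=cv2.resize(a,None,fx=1.8,fy=1.8);b=cv2.resize(b,None,fx=2.2,fy=2.2)
o=np.zeros((352,800,3),np.uint8);o[:a.shape[0],:a.shape[1]]=a;o[:b.shape[0],450:450+b.shape[1]]=b;cv2.imwrite('pics/g1.png',o)"
```

```text
t 2.3 p [0.5567 0.2544 0.2175] yaw -0.0095 F [ 0.06 -0.08  3.51] T [ 0.12 -0.04 -0.03] op 0.0194
(0.556, 0.2545, 0.216, -0.01) -> [0.0007 0.0001 0.0015] turn 0.0005
```

View pics/g1.png

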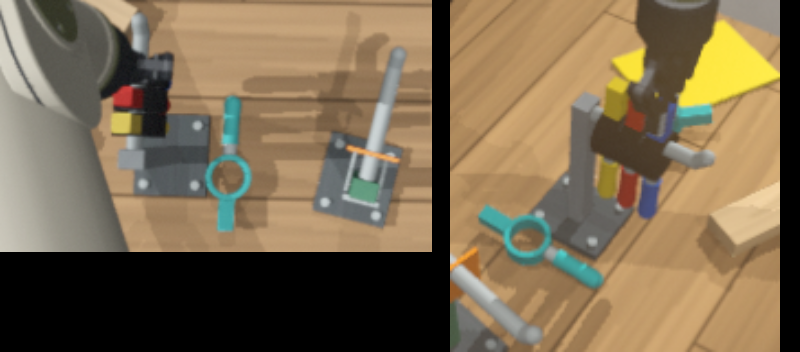

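Blue is gripped: opening 19.4 mm, which matches the lug. Both turquoise decoys now lie on the bench, at crop (228,165) and (690,115). The tool was never within 100 mm of either, so they toppled on their own. The rest is as it was. Now lift blue by 20 mm and take it out over the lip.

Emit:
send_rows(
  deltas=[
    [5,0,0,0,0],
    [5,0,0,-0.007,0],
    [5,0,0,-0.014,0],
    [5,0,0,-0.02,0],
    [5,0,0,-0.02,0],
    [5,-0.012,0,-0.02,0],
    [5,-0.025,0,-0.02,0],
    [5,-0.04,0,-0.02,0],
    [5,-0.055,0,-0.02,0],
    [5,-0.07,0,-0.02,0],
    [5,-0.085,0,-0.02,0],
    [5,-0.1,0,-0.02,0],
  ],
  newtons=70,
)

```text
time_s: 3.6
position: [0.6572, 0.2534, 0.2369]
tool_rot: [[-1.0, 0.009, -0.0], [0.009, 1.0, -0.001], [0.0, -0.001, -1.0]]
wrist_force: [-0.9, -0.4, -2.3]
opening: 0.0189
```

```bash
python3 -c "
from h import *
c,s=np.cos(-.236),np.sin(-.236);P=lambda a,z,l=0:(.4355+c*a-s*l,.002+s*a+c*l,z,-.236)
d((.67,.254,.30,-.01),P(215,.30) if 0 else P(.215,.30),P(.215,.237),P(.08,.237))"
```

```text
t 3.6 p [0.6572 0.2534 0.2369] yaw -0.0094 F [-0.91 -0.44 -2.34] T [-0.01 -0.01 -0.07] op 0.0189
(0.67, 0.254, 0.3, -0.01) -> [-0.0128  0.0007 -0.0631] turn 0.0006
(np.float64(0.6445404176076936), np.float64(-0.04827030740308884), 0.3, -0.236) -> [ 0.0098 -0.3018 -0.0628] turn 0.2266
(np.float64(0.6445404176076936), np.float64(-0.04827030740308884), 0.237, -0.236) -> [ 9.800e-03 -3.018e-01  2.000e-04] turn 0.2266
(np.float64(0.5132824809703046), np.float64(-0.016705230661614452), 0.237, -0.236) -> [ 1.413e-01 -2.714e-01  2.000e-04] turn 0.2266
```

Emit:
send_rows(
  deltas=[
    [5,0,-0.01,0,0],
    [5,0,-0.03,0,0.02],
    [5,0,-0.055,0,0.05],
    [5,0,-0.085,0,0.08],
    [5,0,-0.115,0,0.11],
    [5,0,-0.145,0,0.14],
    [5,0,-0.175,0,0.17],
    [5,0.005,-0.205,0,0.2],
    [5,0.01,-0.235,0,0.227],
    [5,0.01,-0.265,0,0.227],
    [5,0.01,-0.29,0,0.227],
    [5,0.01,-0.302,0,0.227],
  ],
)

```text
time_s: 4.8
position: [0.6434, -0.0531, 0.2376]
tool_rot: [[-0.971, 0.239, 0.0], [0.239, 0.971, -0.002], [-0.001, -0.002, -1.0]]
wrist_force: [-0.9, -0.1, -2.2]
opening: 0.0189
```

Emit:
send_rows(
  deltas=[
    [5,0,0,0,0],
    [5,0,0,0,0],
    [5,0,0,0,0],
    [5,0,0,0,0],
  ],
)

```text
time_s: 5.2
position: [0.6436, -0.0514, 0.2375]
tool_rot: [[-0.972, 0.237, -0.0], [0.237, 0.972, -0.001], [-0.0, -0.001, -1.0]]
wrist_force: [0.7, -0.3, -2.9]
opening: 0.0189
```

```bash
python3 -c "
from h import *
c,s=np.cos(-.236),np.sin(-.236);P=lambda a,z,l=0:(.4355+c*a-s*l,.002+s*a+c*l,z,-.236)
d(P(.215,.237),P(.08,.237))
a=manip.grab_frame('top')[150:340,220:360];b=manip.grab_frame('scene')[100:290,180:370]
a=cv2.resize(a,None,fx=2.9,fy=2.9);b=cv2.resize(b,None,fx=2,fy=2)
o=np.zeros((560,800,3),np.uint8);o[:a.shape[0],:a.shape[1]]=a;o[:b.shape[0],415:415+b.shape[1]]=b;cv2.imwrite('pics/g2.png',o)"
```

```text
t 5.2 p [ 0.6436 -0.0514  0.2375] yaw -0.2392 F [ 0.72 -0.26 -2.92] T [-0.02  0.02 -0.05] op 0.0189
(np.float64(0.6445404176076936), np.float64(-0.04827030740308884), 0.237, -0.236) -> [-0.0002  0.0033  0.0005] turn -0.0032
(np.float64(0.5132824809703046), np.float64(-0.016705230661614452), 0.237, -0.236) -> [0.1348 0.0029 0.0004] turn -0.0032
```

View pics/g2.png

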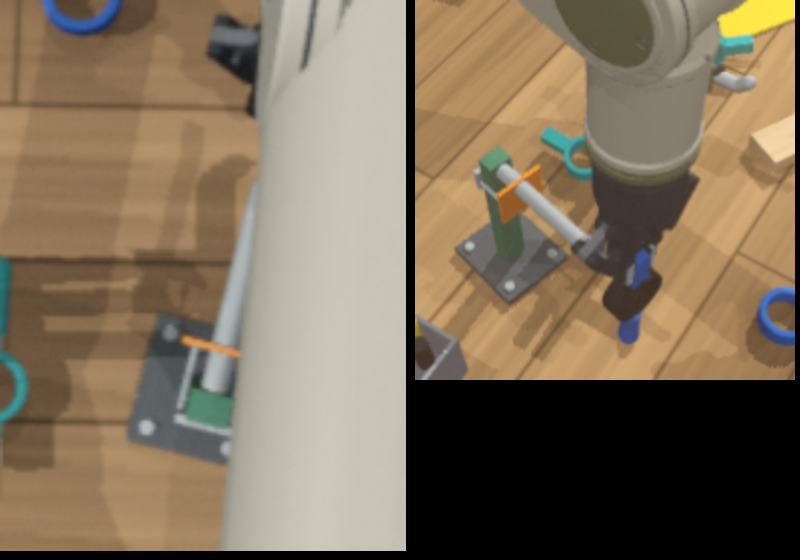

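Blue hangs straight in the gripper, in line with the green bar (scene crop (640,290)). Now slide it over the lip.

Emit:
send_rows(
  deltas=[
    [5,0,0.003,0,-0.003],
    [5,0.012,0.003,0,-0.003],
    [5,0.024,0.003,0,-0.003],
    [5,0.036,0.003,0,-0.003],
    [5,0.048,0.003,0,-0.003],
    [5,0.06,0.003,0,-0.003],
    [5,0.072,0.003,0,-0.003],
    [5,0.084,0.003,0,-0.003],
    [5,0.096,0.003,0,-0.003],
    [5,0.108,0.003,0,-0.003],
    [5,0.12,0.003,0,-0.003],
    [5,0.132,0.003,0,-0.003],
  ],
)

```text
time_s: 6.5
position: [0.5151, -0.0175, 0.2375]
tool_rot: [[-0.972, 0.234, 0.0], [0.234, 0.972, -0.002], [-0.0, -0.002, -1.0]]
wrist_force: [0.3, 0.1, -3.0]
opening: 0.019
```

Emit:
send_rows(
  deltas=[
    [5,0,0,0,0],
    [5,0,0,0.008,0],
    [5,0,0,0.014,0],
    [5,0,0,0.018,0],
    [5,0,0,0.018,0],
    [5,0,0,0.018,0],
  ],
)

```text
time_s: 7.1
position: [0.5152, -0.0176, 0.2193]
tool_rot: [[-0.972, 0.235, -0.0], [0.235, 0.972, -0.002], [-0.0, -0.002, -1.0]]
wrist_force: [0.5, -0.3, -3.2]
opening: 0.019
```

```bash
python3 -c "
from h import *
c,s=np.cos(-.236),np.sin(-.236);P=lambda a,z,l=0:(.4355+c*a-s*l,.002+s*a+c*l,z,-.236)
d(P(.08,.218),P(.055,.218))"
```

```text
t 7.1 p [ 0.5152 -0.0176  0.2193] yaw -0.2369 F [ 0.52 -0.25 -3.16] T [-0.01  0.02 -0.02] op 0.019
(np.float64(0.5132824809703046), np.float64(-0.016705230661614452), 0.218, -0.236) -> [0.0021 0.0004 0.0013] turn -0.0009
(np.float64(0.4889754556670844), np.float64(-0.010859846079859936), 0.218, -0.236) -> [0.0271 0.0004 0.0013] turn -0.0009
```

Emit:
send_rows(
  deltas=[
    [5,0.006,0,0,0],
    [5,0.012,0,0,0],
    [5,0.017,0,0,0],
    [5,0.02,0,0,0],
    [5,0.022,0,0,0],
    [5,0.022,0,0,0],
  ],
)

```text
time_s: 7.7
position: [0.4937, -0.0123, 0.2194]
tool_rot: [[-0.972, 0.235, -0.0], [0.235, 0.972, -0.002], [-0.0, -0.002, -1.0]]
wrist_force: [-0.5, 0.5, -2.5]
opening: 0.0188
```

Emit:
send_rows(
  deltas=[
    [5,0.001,0,0,0],
    [5,0.002,0,0,0],
    [5,0.003,0,0,0],
    [5,0.003,0,0,0],
    [5,0.003,0,0,0],
  ],
)

```text
time_s: 8.2
position: [0.4908, -0.0117, 0.2194]
tool_rot: [[-0.972, 0.235, -0.0], [0.235, 0.972, -0.002], [-0.0, -0.002, -1.0]]
wrist_force: [0.8, 0.6, -2.4]
opening: 0.0187
```

Emit:
send_rows(
  deltas=[
    [5,0.001,0,0,0],
    [5,0.002,0,0,0],
    [5,0.002,0,0,0],
    [5,0.002,0,0,0],
  ],
)

```text
time_s: 8.6
position: [0.4888, -0.0112, 0.2194]
tool_rot: [[-0.972, 0.235, -0.0], [0.235, 0.972, -0.002], [-0.0, -0.002, -1.0]]
wrist_force: [0.7, -0.5, -2.9]
opening: 0.0188
```

Emit:
send_rows(
  deltas=[
    [5,0.001,0,0,0],
    [5,0.002,0,0,0],
    [5,0.002,0,0,0],
    [5,0.002,0,0,0],
  ],
)

```text
time_s: 9.0
position: [0.4871, -0.0108, 0.2195]
tool_rot: [[-0.972, 0.235, 0.001], [0.235, 0.972, -0.002], [-0.001, -0.002, -1.0]]
wrist_force: [2.2, -0.9, -3.6]
opening: 0.0189
```

Contact: about 2.3 N along the bar, so press about 3 mm more and hold.

Emit:
send_rows(
  deltas=[
    [5,0.001,0,0,0],
    [5,0.002,0,0,0],
    [5,0.003,0,0,0],
    [5,0.003,0,0,0],
  ],
)

```text
time_s: 9.4
position: [0.4845, -0.0102, 0.2196]
tool_rot: [[-0.972, 0.235, 0.002], [0.235, 0.972, -0.002], [-0.002, -0.002, -1.0]]
wrist_force: [5.9, -1.1, -6.4]
opening: 0.0188
```

Emit:
send_rows(
  deltas=[
    [5,0.0005,0,0,0],
    [5,0.001,0,0,0],
    [5,0.001,0,0,0],
    [5,0.001,0,0,0],
    [5,0.001,0,0,0],
  ],
)

```text
time_s: 9.9
position: [0.484, -0.0101, 0.2197]
tool_rot: [[-0.972, 0.235, 0.003], [0.235, 0.972, -0.002], [-0.004, -0.002, -1.0]]
wrist_force: [5.8, -0.2, -6.0]
opening: 0.0189
```

```bash
python3 -c "
from h import *
d()"
```

```text
t 9.9 p [ 0.484  -0.0101  0.2197] yaw -0.2368 F [ 5.8  -0.21 -5.98] T [-0.39 -1.72  0.11] op 0.0189
```

Held at about 5.8 N for over 0.5 s. Now ease off, lower onto the bar and release.

Emit:
send_rows(
  deltas=[
    [5,0,0,0,0],
    [5,0,0,0,0],
    [5,-0.001,0,0,0],
    [5,-0.003,0,0,0],
    [5,-0.005,0,0,0],
    [5,-0.005,0,0.001,0],
    [5,-0.005,0,0.002,0],
    [5,-0.005,0,0.002,0],
  ],
)

```text
time_s: 10.7
position: [0.4889, -0.0112, 0.2184]
tool_rot: [[-0.972, 0.235, 0.003], [0.235, 0.972, -0.002], [-0.004, -0.001, -1.0]]
wrist_force: [-1.7, -0.8, 5.3]
opening: 0.0186
```

```bash
python3 -c "
from h import *
d()"
```

```text
t 10.7 p [ 0.4889 -0.0112  0.2184] yaw -0.2368 F [-1.71 -0.84  5.3 ] T [-0.11  0.52 -0.03] op 0.0186
```

Emit:
send_rows(
  deltas=[
    [10,0,0,-0.001,0],
    [30,0,0,-0.001,0],
    [60,0,0,-0.001,0],
    [100,0,0,-0.001,0],
    [100,0,0,-0.001,0],
    [100,0,0,-0.03,0],
    [100,0,0,-0.07,0],
    [100,0,0,-0.1,0],
    [100,0,0,-0.1,0],
  ],
)

```text
time_s: 11.6
position: [0.4901, -0.011, 0.3225]
tool_rot: [[-0.972, 0.235, 0.01], [0.235, 0.972, -0.001], [-0.01, 0.002, -1.0]]
wrist_force: [-1.1, -0.3, -0.4]
opening: 0.0853
```

```bash
python3 -c "
from h import *
d((.528,.2545,.318,-.01),(.528,.2545,.2175,-.01))"
```

```text
t 11.6 p [ 0.4901 -0.011   0.3225] yaw -0.237 F [-1.07 -0.3  -0.38] T [-0.01 -0.07  0.02] op 0.0853
(0.528, 0.2545, 0.318, -0.01) -> [0.0256 0.2669 0.0047] turn -0.227
(0.528, 0.2545, 0.2175, -0.01) -> [0.0265 0.2668 0.1052] turn -0.227
```

```bash
python3 - <<'E'
from h import *
a=manip.grab_frame("top")[170:340,90:330]; b=manip.grab_frame("scene")[80:255,190:380]
a=cv2.resize(a,None,fx=1.8,fy=1.8,interpolation=2);b=cv2.resize(b,None,fx=1.9,fy=1.9,interpolation=2)
o=np.zeros((340,800,3),np.uint8);o[:a.shape[0],:a.shape[1]]=a;o[:b.shape[0],435:435+b.shape[1]]=b;cv2.imwrite('pics/g3.png',o)
E
```

```text
(no output)
```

View pics/g3.png

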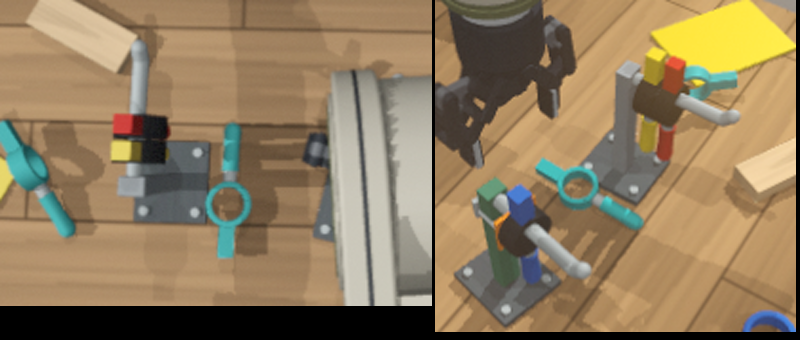

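Blue hangs against the orange plate on the green hook (crop (520,235)). Red (128,125) and yellow (127,150) hang untouched on the grey one. Next, red at about x=0.528.

Emit:
send_rows(
  deltas=[
    [100,0.004,0.045,0.004,-0.04],
    [100,0.01,0.09,0.004,-0.1],
    [100,0.016,0.14,0.004,-0.16],
    [100,0.02,0.19,0.004,-0.227],
    [100,0.025,0.24,0.004,-0.227],
    [100,0.026,0.267,0.004,-0.227],
    [100,0.026,0.267,0.004,-0.227],
    [100,0.026,0.267,0.004,-0.227],
    [100,0.026,0.267,0.004,-0.227],
  ],
)

```text
time_s: 12.6
position: [0.5262, 0.2533, 0.3135]
tool_rot: [[-1.0, 0.011, 0.003], [0.011, 1.0, -0.003], [-0.003, -0.003, -1.0]]
wrist_force: [0.6, -0.5, -0.2]
opening: 0.0855
```

```bash
python3 -c "
from h import *
d((.528,.2545,.218,-.01))"
```

```text
t 12.6 p [0.5262 0.2533 0.3135] yaw -0.0115 F [ 0.55 -0.5  -0.23] T [-0.04  0.03 -0.01] op 0.0855
(0.528, 0.2545, 0.218, -0.01) -> [-0.0015  0.0015  0.0955] turn -0.0015
```

Emit:
send_rows(
  deltas=[
    [100,-0.0015,0.001,0.04,-0.001],
    [100,-0.0015,0.001,0.08,-0.001],
    [100,-0.0015,0.001,0.096,-0.001],
    [100,-0.0015,0.001,0.096,-0.001],
    [20,-0.0015,0.001,0.096,-0.001],
    [10,-0.0015,0.001,0.096,-0.001],
    [10,-0.0015,0.001,0.096,-0.001],
    [10,-0.0015,0.001,0.096,-0.001],
    [10,-0.0015,0.001,0.096,-0.001],
    [10,-0.0015,0.001,0.096,-0.001],
  ],
  newtons=40,
)

```text
time_s: 13.6
position: [0.5283, 0.2543, 0.2182]
tool_rot: [[-1.0, 0.01, 0.004], [0.01, 1.0, -0.002], [-0.004, -0.002, -1.0]]
wrist_force: [-0.8, -0.3, 3.3]
opening: 0.0191
```

```bash
python3 -c "
from h import *
d()"
```

```text
t 13.6 p [0.5283 0.2543 0.2182] yaw -0.0104 F [-0.81 -0.33  3.31] T [ 0.06 -0.02 -0.01] op 0.0191
```

Emit:
send_rows(
  deltas=[
    [5,0,0,0,0],
    [5,0,0,-0.007,0],
    [5,0,0,-0.014,0],
    [5,0,0,-0.0195,0],
    [5,0,0,-0.0195,0],
    [5,-0.014,0,-0.0195,0],
    [5,-0.03,0,-0.0195,0],
    [5,-0.05,0,-0.0195,0],
    [5,-0.07,0,-0.0195,0],
    [5,-0.09,0,-0.0195,0],
    [5,-0.11,0,-0.0195,0],
    [5,-0.13,0,-0.0195,0],
  ],
  newtons=70,
)

```text
time_s: 14.8
position: [0.6589, 0.2529, 0.2378]
tool_rot: [[-1.0, 0.01, 0.004], [0.01, 1.0, -0.002], [-0.004, -0.002, -1.0]]
wrist_force: [0.4, -0.9, -1.2]
opening: 0.0189
```

Emit:
send_rows(
  deltas=[
    [5,0,0,0,0],
    [5,0,0,0,0],
  ],
)

```text
time_s: 15.0
position: [0.6587, 0.2528, 0.237]
tool_rot: [[-1.0, 0.011, 0.003], [0.011, 1.0, -0.003], [-0.003, -0.003, -1.0]]
wrist_force: [-1.0, -0.1, -3.0]
opening: 0.0188
```

```bash
python3 -c "
from h import *
c,s=np.cos(-.236),np.sin(-.236);P=lambda a,z,l=0:(.4355+c*a-s*l,.002+s*a+c*l,z,-.236)
d(P(.215,.238))"
```

```text
t 15.0 p [0.6587 0.2528 0.237 ] yaw -0.0105 F [-1.04 -0.11 -2.95] T [ 0.02  0.   -0.  ] op 0.0188
(np.float64(0.6445404176076936), np.float64(-0.04827030740308884), 0.238, -0.236) -> [ 1.100e-02 -3.012e-01 -2.000e-04] turn 0.2255
```

Emit:
send_rows(
  deltas=[
    [5,0,-0.01,0,0],
    [5,0,-0.03,0,0.02],
    [5,0,-0.055,0,0.05],
    [5,0,-0.085,0,0.08],
    [5,0,-0.115,0,0.11],
    [5,0,-0.145,0,0.14],
    [5,0,-0.175,0,0.17],
    [5,0.005,-0.205,0,0.2],
    [5,0.01,-0.235,0,0.2255],
    [5,0.011,-0.265,0,0.2255],
    [5,0.011,-0.29,0,0.2255],
    [5,0.011,-0.301,0,0.2255],
  ],
)

```text
time_s: 16.2
position: [0.6436, -0.0534, 0.2382]
tool_rot: [[-0.971, 0.24, 0.003], [0.24, 0.971, -0.004], [-0.004, -0.003, -1.0]]
wrist_force: [0.0, -0.6, -1.1]
opening: 0.0185
```

Emit:
send_rows(
  deltas=[
    [5,0,0,0,0],
    [5,0,0,0,0],
    [5,0,0,0,0],
    [5,0,0,0,0],
  ],
)

```text
time_s: 16.6
position: [0.6437, -0.0517, 0.2382]
tool_rot: [[-0.971, 0.238, 0.003], [0.238, 0.971, -0.004], [-0.004, -0.003, -1.0]]
wrist_force: [-0.5, 0.8, -3.7]
opening: 0.0188
```

```bash
python3 -c "
from h import *
c,s=np.cos(-.236),np.sin(-.236);P=lambda a,z,l=0:(.4355+c*a-s*l,.002+s*a+c*l,z,-.236)
d(P(.215,.238),P(.1,.238),P(.09,.2195))"
```

```text
t 16.6 p [ 0.6437 -0.0517  0.2382] yaw -0.24 F [-0.48  0.77 -3.75] T [0.03 0.04 0.04] op 0.0188
(np.float64(0.6445404176076936), np.float64(-0.04827030740308884), 0.238, -0.236) -> [0.     0.0035 0.0001] turn -0.004
(np.float64(0.5327281012128807), np.float64(-0.021381538327018064), 0.238, -0.236) -> [ 0.115   0.0031 -0.0003] turn -0.004
(np.float64(0.5230052910915927), np.float64(-0.019043384494316258), 0.2195, -0.236) -> [0.1251 0.0031 0.0182] turn -0.004
```

Emit:
send_rows(
  deltas=[
    [5,0,0.003,0,-0.004],
    [5,0.01,0.003,0,-0.004],
    [5,0.02,0.003,0,-0.004],
    [5,0.03,0.003,0,-0.004],
    [5,0.041,0.003,0,-0.004],
    [5,0.052,0.003,0,-0.004],
    [5,0.063,0.003,0,-0.004],
    [5,0.074,0.003,0,-0.004],
    [5,0.085,0.003,0,-0.004],
    [5,0.096,0.003,0,-0.004],
    [5,0.107,0.003,0,-0.004],
    [5,0.115,0.003,0,-0.004],
  ],
)

```text
time_s: 17.8
position: [0.5318, -0.0212, 0.2378]
tool_rot: [[-0.972, 0.234, 0.003], [0.234, 0.972, -0.003], [-0.004, -0.003, -1.0]]
wrist_force: [0.6, -0.2, -1.8]
opening: 0.0188
```

Emit:
send_rows(
  deltas=[
    [5,0,0,0,0],
    [5,0,0,0.008,0],
    [5,0,0,0.014,0],
    [5,0,0,0.018,0],
    [5,0.004,0,0.018,0],
    [5,0.008,0,0.018,0],
    [5,0.012,0,0.018,0],
    [5,0.014,0,0.018,0],
    [5,0.014,0,0.018,0],
  ],
)

```text
time_s: 18.7
position: [0.518, -0.0179, 0.22]
tool_rot: [[-0.972, 0.234, 0.003], [0.234, 0.972, -0.003], [-0.004, -0.002, -1.0]]
wrist_force: [-0.6, 0.2, -1.8]
opening: 0.0191
```

```bash
python3 -c "
from h import *
c,s=np.cos(-.236),np.sin(-.236);P=lambda a,z,l=0:(.4355+c*a-s*l,.002+s*a+c*l,z,-.236)
d(P(.081,.2195))"
```

```text
t 18.7 p [ 0.518  -0.0179  0.22  ] yaw -0.2358 F [-0.64  0.24 -1.76] T [0.02 0.   0.01] op 0.0191
(np.float64(0.5142547619824334), np.float64(-0.01693904604488463), 0.2195, -0.236) -> [0.0039 0.     0.0005] turn 0.0002
```

Emit:
send_rows(
  deltas=[
    [5,0.001,0,0,0],
    [5,0.002,0,0,0],
    [5,0.003,0,0,0],
    [5,0.003,0,0,0],
    [5,0.003,0,0,0],
  ],
)

```text
time_s: 19.2
position: [0.5151, -0.0172, 0.22]
tool_rot: [[-0.972, 0.234, 0.003], [0.234, 0.972, -0.003], [-0.004, -0.002, -1.0]]
wrist_force: [0.9, 0.8, -1.7]
opening: 0.0186
```

Emit:
send_rows(
  deltas=[
    [5,0.001,0,0,0],
    [5,0.002,0,0,0],
    [5,0.003,0,0,0],
    [5,0.003,0,0,0],
    [5,0.003,0,0,0],
  ],
)

```text
time_s: 19.7
position: [0.5124, -0.0166, 0.2201]
tool_rot: [[-0.972, 0.234, 0.004], [0.234, 0.972, -0.003], [-0.005, -0.002, -1.0]]
wrist_force: [3.4, -0.6, -2.6]
opening: 0.0185
```

```bash
python3 -c "
from h import *
d()"
```

```text
t 19.7 p [ 0.5124 -0.0166  0.2201] yaw -0.2358 F [ 3.37 -0.56 -2.61] T [-0.22 -0.82  0.06] op 0.0185
```

Emit:
send_rows(
  deltas=[
    [5,0.001,0,0,0],
    [5,0.002,0,0,0],
    [5,0.003,0,0,0],
    [5,0.003,0,0,0],
    [5,0.003,0,0,0],
    [5,0.003,0,0,0],
  ],
)

```text
time_s: 20.3
position: [0.5099, -0.0159, 0.2202]
tool_rot: [[-0.972, 0.234, 0.005], [0.234, 0.972, -0.004], [-0.006, -0.002, -1.0]]
wrist_force: [5.1, -1.0, -3.6]
opening: 0.0192
```

```bash
python3 -c "
from h import *
d()"
```

```text
t 20.3 p [ 0.5099 -0.0159  0.2202] yaw -0.2359 F [ 5.11 -0.95 -3.65] T [-0.34 -1.4  -0.05] op 0.0192
```

Emit:
send_rows(
  deltas=[
    [5,0.001,0,0,0],
    [5,0.0015,0,0,0],
    [5,0.0015,0,0,0],
    [5,0.0015,0,0,0],
    [5,0.0015,0,0,0],
    [5,0.0015,0,0,0],
  ],
)

```text
time_s: 20.9
position: [0.509, -0.0157, 0.2203]
tool_rot: [[-0.972, 0.234, 0.006], [0.234, 0.972, -0.004], [-0.007, -0.002, -1.0]]
wrist_force: [7.1, -1.2, -4.7]
opening: 0.0187
```

Emit:
send_rows(
  deltas=[
    [5,-0.001,0,0,0],
    [5,-0.003,0,0,0],
    [5,-0.005,0,0,0],
    [5,-0.006,0,0,0],
    [5,-0.006,0,0.001,0],
    [5,-0.006,0,0.002,0],
    [5,-0.006,0,0.002,0],
  ],
)

```text
time_s: 21.6
position: [0.5148, -0.0171, 0.2184]
tool_rot: [[-0.972, 0.234, 0.006], [0.234, 0.972, -0.004], [-0.007, -0.002, -1.0]]
wrist_force: [-1.0, -0.2, 0.1]
opening: 0.0189
```

```bash
python3 -c "
from h import *
d()"
```

```text
t 21.6 p [ 0.5148 -0.0171  0.2184] yaw -0.236 F [-1.02 -0.17  0.09] T [-0.01  0.16 -0.03] op 0.0189
```

Emit:
send_rows(
  deltas=[
    [5,0,0,0.0005,0],
    [10,0,0,0.0005,0],
    [25,0,0,0.0005,0],
    [60,0,0,0.0005,0],
    [100,0,0,0.0005,0],
    [100,0,0,0,0],
    [100,0,0,-0.03,0],
    [100,0,0,-0.07,0],
    [100,0,0,-0.1,0],
    [100,0,0,-0.1,0],
  ],
)

```text
time_s: 22.6
position: [0.5157, -0.0168, 0.3228]
tool_rot: [[-0.972, 0.234, 0.013], [0.234, 0.972, -0.003], [-0.013, 0.0, -1.0]]
wrist_force: [-0.0, 0.9, 0.4]
opening: 0.0855
```

```bash
python3 -c "
from h import *
d((.5005,.2548,.318,-.01))
a=manip.grab_frame('top')[170:340,90:330]; b=manip.grab_frame('scene')[80:255,190:380]
a=cv2.resize(a,None,fx=1.8,fy=1.8,interpolation=2);b=cv2.resize(b,None,fx=1.9,fy=1.9,interpolation=2)
o=np.zeros((340,800,3),np.uint8);o[:a.shape[0],:a.shape[1]]=a;o[:b.shape[0],435:435+b.shape[1]]=b;cv2.imwrite('pics/g4.png',o)"
```

```text
t 22.6 p [ 0.5157 -0.0168  0.3228] yaw -0.2361 F [-0.05  0.9   0.44] T [-0.    0.02  0.03] op 0.0855
(0.5005, 0.2548, 0.318, -0.01) -> [0.0784 0.2605 0.0038] turn -0.2261
```

View pics/g4.png

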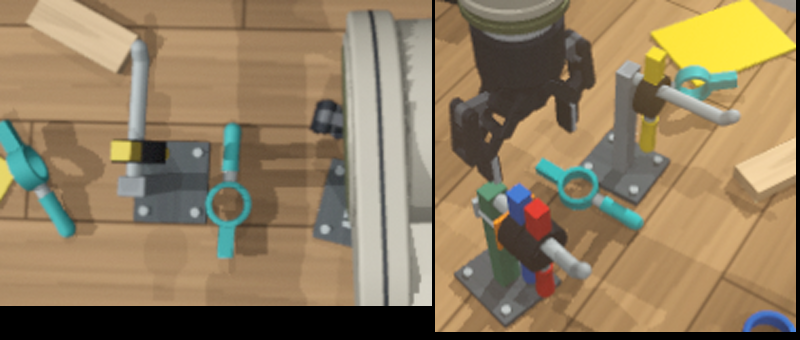

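Both red (538,225) and blue (520,205) hang on the green hook. Yellow is alone on the grey one. Next, yellow.

Emit:
send_rows(
  deltas=[
    [100,0.012,0.045,0.004,-0.04],
    [100,0.026,0.09,0.004,-0.1],
    [100,0.042,0.14,0.004,-0.16],
    [100,0.057,0.19,0.004,-0.226],
    [100,0.072,0.24,0.004,-0.226],
    [100,0.078,0.2605,0.004,-0.226],
    [100,0.078,0.2605,0.004,-0.226],
    [100,0.078,0.2605,0.004,-0.226],
    [100,0.078,0.2605,0.004,-0.226],
  ],
)

```text
time_s: 23.6
position: [0.4997, 0.2532, 0.3128]
tool_rot: [[-1.0, 0.012, 0.006], [0.012, 1.0, -0.005], [-0.007, -0.005, -1.0]]
wrist_force: [-0.6, 0.2, -0.2]
opening: 0.0853
```

```bash
python3 -c "
from h import *
d((.5005,.2548,.218,-.01))"
```

```text
t 23.6 p [0.4997 0.2532 0.3128] yaw -0.0119 F [-0.63  0.18 -0.22] T [-0.01  0.   -0.02] op 0.0853
(0.5005, 0.2548, 0.218, -0.01) -> [-0.0002  0.002   0.0948] turn -0.0019
```

Emit:
send_rows(
  deltas=[
    [100,0,0.0015,0.04,-0.002],
    [100,0,0.0015,0.08,-0.002],
    [100,0,0.0015,0.095,-0.002],
    [100,0,0.0015,0.095,-0.002],
    [20,0,0.0015,0.095,-0.002],
    [10,0,0.0015,0.095,-0.002],
    [10,0,0.0015,0.095,-0.002],
    [10,0,0.0015,0.095,-0.002],
    [10,0,0.0015,0.095,-0.002],
    [10,0,0.0015,0.095,-0.002],
  ],
  newtons=40,
)

```text
time_s: 24.6
position: [0.5006, 0.2546, 0.2186]
tool_rot: [[-1.0, 0.01, 0.008], [0.01, 1.0, -0.004], [-0.008, -0.004, -1.0]]
wrist_force: [0.2, 0.1, 5.0]
opening: 0.0194
```

Emit:
send_rows(
  deltas=[
    [5,0,0,0,0],
    [5,0,0,-0.007,0],
    [5,0,0,-0.014,0],
    [5,0,0,-0.0195,0],
    [5,0,0,-0.0195,0],
    [5,-0.014,0,-0.0195,0],
    [5,-0.03,0,-0.0195,0],
    [5,-0.046,0,-0.0195,0],
    [5,-0.062,0,-0.0195,0],
    [5,-0.078,0,-0.0195,0],
    [5,-0.094,0,-0.0195,0],
    [5,-0.11,0,-0.0195,0],
  ],
  newtons=70,
)

```text
time_s: 25.8
position: [0.6109, 0.2535, 0.2384]
tool_rot: [[-1.0, 0.01, 0.007], [0.01, 1.0, -0.004], [-0.007, -0.004, -1.0]]
wrist_force: [0.7, 0.3, -2.4]
opening: 0.0192
```

```bash
python3 -c "
from h import *
d((.66,.253,.238,-.01),(.66,.253,.33,-.01))"
```

```text
t 25.8 p [0.6109 0.2535 0.2384] yaw -0.0097 F [ 0.67  0.31 -2.36] T [0.02 0.03 0.01] op 0.0192
(0.66, 0.253, 0.238, -0.01) -> [-0.0491 -0.      0.0008] turn 0.0003
(0.66, 0.253, 0.33, -0.01) -> [-0.0497 -0.0004 -0.0912] turn 0.0003
```

Yellow is held (19.2 mm, about 2.4 N weight). Clear the lip, rise, and carry it round in front of the hooks.

Emit:
send_rows(
  deltas=[
    [5,-0.015,0,0.001,0],
    [5,-0.032,0,0.001,0],
    [5,-0.05,0,0.001,0],
    [5,-0.05,0,-0.01,0],
    [5,-0.05,0,-0.035,0],
    [5,-0.05,-0.015,-0.06,0],
    [5,-0.05,-0.04,-0.075,0],
    [5,-0.05,-0.07,-0.08,0],
    [5,-0.05,-0.105,-0.08,0],
    [5,-0.05,-0.14,-0.08,0],
    [5,-0.05,-0.175,-0.08,0],
    [5,-0.05,-0.21,-0.08,0],
  ],
)

```text
time_s: 27.0
position: [0.6578, 0.0422, 0.3201]
tool_rot: [[-1.0, 0.009, 0.007], [0.009, 1.0, -0.004], [-0.007, -0.004, -1.0]]
wrist_force: [0.2, 0.3, -3.4]
opening: 0.0186
```

```bash
python3 -c "
from h import *
d((.655,-.2565,.315,0),(.452,-.2565,.315,0))"
```

```text
t 27.0 p [0.6578 0.0422 0.3201] yaw -0.0094 F [ 0.18  0.29 -3.42] T [ 0.02  0.   -0.03] op 0.0186
(0.655, -0.2565, 0.315, 0) -> [ 0.     -0.2987  0.0063] turn -0.0094
(0.452, -0.2565, 0.315, 0) -> [ 0.203  -0.3006  0.0048] turn -0.0094
```

Emit:
send_rows(
  deltas=[
    [5,0,-0.03,0,0],
    [5,0,-0.065,0,0],
    [5,0,-0.1,0,0],
    [5,0,-0.135,0,0],
    [5,0,-0.17,0,-0.009],
    [5,0,-0.205,0.003,-0.009],
    [5,0,-0.24,0.005,-0.009],
    [5,0,-0.27,0.005,-0.009],
    [5,0,-0.29,0.005,-0.009],
    [5,0,-0.3,0.005,-0.009],
    [5,0.02,-0.3,0.005,-0.009],
    [5,0.05,-0.3,0.005,-0.009],
  ],
)

```text
time_s: 28.2
position: [0.6054, -0.2558, 0.3149]
tool_rot: [[-1.0, -0.002, 0.006], [-0.002, 1.0, -0.003], [-0.006, -0.003, -1.0]]
wrist_force: [-0.3, -0.1, -2.3]
opening: 0.0186
```

Emit:
send_rows(
  deltas=[
    [5,0.03,0,0,0],
    [5,0.06,0,0,0],
    [5,0.09,0,0,0],
    [5,0.115,0,0,0],
    [5,0.14,0,0,0],
    [5,0.155,0,0,0],
    [5,0.155,0,0,0],
    [5,0.155,0,0,0],
    [5,0.155,0,0,0],
  ],
)

```text
time_s: 29.1
position: [0.4512, -0.2554, 0.314]
tool_rot: [[-1.0, -0.003, 0.007], [-0.003, 1.0, -0.003], [-0.007, -0.003, -1.0]]
wrist_force: [-0.8, -0.2, -3.3]
opening: 0.0186
```

```bash
python3 -c "
from h import *
d((.452,-.2565,.26,0),(.452,-.2565,.158,0))
b=manip.grab_frame('scene')[130:400,60:340];b=cv2.resize(b,None,fx=2,fy=2,interpolation=2);cv2.imwrite('pics/g5.png',b)"
```

```text
t 29.1 p [ 0.4512 -0.2554  0.314 ] yaw 0.0031 F [-0.8  -0.25 -3.28] T [-0.03 -0.02 -0.02] op 0.0186
(0.452, -0.2565, 0.26, 0) -> [-0.0005 -0.001   0.054 ] turn 0.0031
(0.452, -0.2565, 0.158, 0) -> [ 0.0002 -0.0007  0.156 ] turn 0.0031
```

View pics/g5.png

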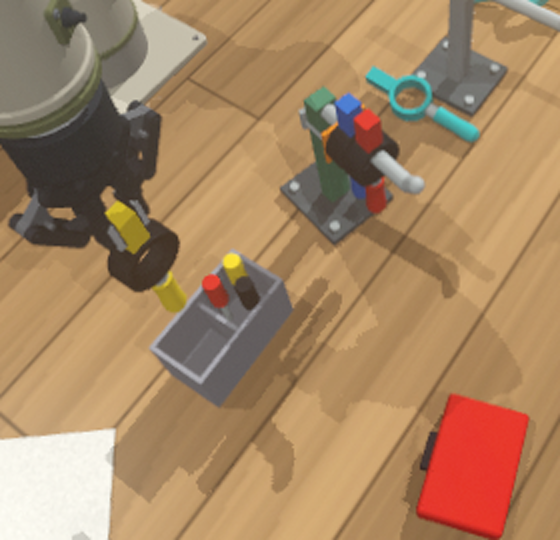

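Yellow hangs upright over the caddy. Its grip end is at about crop (177,305), and the other things are in place. I'll check that pixel against the expected point before lowering.

```bash
python3 -c "
from h import *
print(proj('scene',[(.4515,-.2555,.165),(.452,-.2565,.005)])*2-[120,260], onz('scene',[(177/2+60,305/2+130)],.167))"
```

```text
[[175.83786994 303.68766822]
 [212.9356161  360.76507585]] [[ 0.45442335 -0.25623813  0.167     ]]
```

Emit:
send_rows(
  deltas=[
    [5,0,-0.001,0.02,0],
    [5,0,-0.001,0.04,0],
    [5,0,-0.001,0.055,0],
    [5,0,-0.001,0.07,0],
    [5,0,-0.001,0.07,0],
  ],
)

```text
time_s: 29.65
position: [0.4511, -0.2559, 0.2417]
tool_rot: [[-1.0, -0.004, 0.003], [-0.004, 1.0, -0.002], [-0.003, -0.002, -1.0]]
wrist_force: [-0.0, -0.5, -2.3]
opening: 0.0193
```

Emit:
send_rows(
  deltas=[
    [5,0,0,0.012,0],
    [5,0,0,0.026,0],
    [5,0,0,0.04,0],
    [5,0,0,0.054,0],
    [5,0,0,0.066,0],
    [5,0,0,0.074,0],
    [5,0,0,0.078,0],
    [5,0,0,0.08,0],
    [5,0,0,0.08,0],
  ],
)

```text
time_s: 30.55
position: [0.4515, -0.2562, 0.1618]
tool_rot: [[-1.0, -0.004, 0.003], [-0.004, 1.0, -0.002], [-0.003, -0.002, -1.0]]
wrist_force: [-0.7, 0.5, -2.0]
opening: 0.0188
```

Emit:
send_rows(
  deltas=[
    [5,0,0,0.002,0],
    [5,0,0,0.004,0],
    [5,0,0,0.005,0],
    [5,0,0,0.005,0],
  ],
)

```text
time_s: 30.95
position: [0.4514, -0.2562, 0.1567]
tool_rot: [[-1.0, -0.004, 0.003], [-0.004, 1.0, -0.002], [-0.003, -0.002, -1.0]]
wrist_force: [0.1, -0.7, -2.5]
opening: 0.019
```

```bash
python3 -c "
from h import *
d()"
```

```text
t 30.95 p [ 0.4514 -0.2562  0.1567] yaw 0.0036 F [ 0.05 -0.69 -2.45] T [-0.01 -0.02  0.03] op 0.019
```

Emit:
send_rows(
  deltas=[
    [5,0,0,0.001,0],
    [5,0,0,0.002,0],
    [5,0,0,0.002,0],
    [5,0,0,0.002,0],
  ],
)

```text
time_s: 31.35
position: [0.452, -0.2564, 0.1557]
tool_rot: [[-1.0, -0.004, 0.004], [-0.004, 1.0, -0.002], [-0.004, -0.002, -1.0]]
wrist_force: [-0.5, 0.9, 5.3]
opening: 0.0187
```

Emit:
send_rows(
  deltas=[
    [5,0,0,0.001,0],
    [5,0,0,0.001,0],
    [5,0,0,0.001,0],
  ],
)

```text
time_s: 31.65
position: [0.4523, -0.2564, 0.1557]
tool_rot: [[-1.0, -0.004, 0.005], [-0.004, 1.0, -0.002], [-0.005, -0.002, -1.0]]
wrist_force: [-2.3, 0.9, 5.8]
opening: 0.0192
```

The grip end is on the bay floor, at the height expected. Release and rise.

Emit:
send_rows(
  deltas=[
    [10,0,0,-0.0005,0],
    [25,0,0,-0.001,0],
    [40,0,0,-0.001,0],
    [70,0,0,-0.001,0],
    [100,0,0,-0.001,0],
    [100,0,0,-0.001,0],
    [100,0,0,-0.001,0],
    [100,0,0,-0.03,0],
    [100,0,0,-0.06,0],
    [100,0,0,-0.1,0],
    [100,0,0,-0.14,0],
    [100,0,0,-0.14,0],
  ],
)

```text
time_s: 32.85
position: [0.4534, -0.2572, 0.3012]
tool_rot: [[-1.0, -0.003, 0.013], [-0.003, 1.0, -0.005], [-0.013, -0.005, -1.0]]
wrist_force: [0.6, 0.4, 0.5]
opening: 0.0857
```

Emit:
send_rows(
  deltas=[
    [100,0,-0.03,-0.02,0],
    [100,0,-0.06,-0.04,0],
    [100,0,-0.09,-0.06,0],
    [100,0,-0.12,-0.06,0],
    [100,0,-0.12,-0.06,0],
    [100,0,-0.12,-0.06,0],
  ],
)

```text
time_s: 33.45
position: [0.4528, -0.3772, 0.361]
tool_rot: [[-1.0, -0.002, 0.012], [-0.002, 1.0, -0.005], [-0.012, -0.005, -1.0]]
wrist_force: [0.9, 0.8, -0.7]
opening: 0.0855
```

```bash
python3 -c "
from h import *
d()
b=manip.grab_frame('scene')
cv2.imwrite('pics/g6.png',cv2.resize(b[70:400,60:420],None,fx=1.8,fy=1.8,interpolation=2))"
```

```text
t 33.45 p [ 0.4528 -0.3772  0.361 ] yaw 0.0022 F [ 0.94  0.81 -0.73] T [ 0.06  0.01 -0.02] op 0.0855
```

View pics/g6.png

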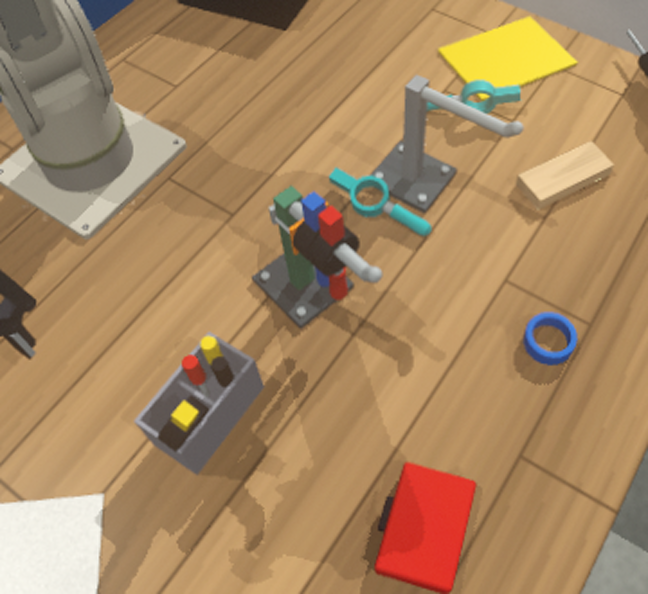

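Yellow stands in the empty bay (crop (183,418)). Blue and red hang on the green hook (315,240). Tape, case and offcut are unmoved, and the gripper is clear.

```bash
python3 -c "
from h import *
manip.finish_job(); d()"
```

```text
the job is handed in; nothing more can be done
the job is handed in; nothing more can be done
```

The job is done and handed in at about 33.5 s.

- **Blue (first):** I moved it to the green hook and pressed it against the sprung stop at about 5.8 N for over 0.5 s, then eased off and released.
- **Red (second):** I pressed it against blue the same way, at 5 to 7 N for over 0.5 s.
- **Yellow:** I took it off its hook and lowered it grip end first into the empty bay. The floor contact came at the expected height, with about 5 N. I let go there.

**Last checks:** the final picture shows blue and red hanging on the green hook and yellow standing in the bay. The tape roll, bit case and offcut are where they were. The gripper is open, clear, and reads no contact.

**What disagreed:**
- Both turquoise look-alike handles, which stood upright at the start, were lying on the bench by 2.3 s. The tool's planned path kept at least 100 mm from them, so I take it they toppled on their own; I left them alone.
- The two cameras differed by about 4 mm. I used the mean, and the grasps and contacts fitted it.
- The stop's own travel was not measured; the press values come from the wrist force only.

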